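# Put a flashing jig into boot mode

### The job

On the jig that has the circuit board in it, gently push the contact carriage with a fingertip fully home against its stop at the board. Then reach into the round well on the same jig, press the sunken key all the way down and finish while still holding it down. Only touch and push: do not pick up or shift the board or anything else, and leave the empty jig alone.

Things in the scene. Friction and masses are not known exactly. Their poses are not given: they have to be found in the camera images.
- loaded_jig: Grey flashing jig, with the green board in its nest: fixed block 160 (x) x 190 (y) x 50 mm high. Origin: centre of its underside, on a 4 mm mat (deck at 54 mm); x points away from the robot at yaw 0. In its frame: well at x -20, y -50; carriage on the line y +45, on two guide strips 2 mm high; nest with 6 mm walls x 17 to 76, y 8 to 82 mm. Yaw within 0.3 rad; the two jigs may trade places.
- empty_jig: Grey flashing jig, identical, but its nest is empty: fixed block 160 (x) x 190 (y) x 50 mm high. Origin: centre of its underside, on a 4 mm mat (deck at 54 mm); x points away from the robot at yaw 0. Leave it alone.
- loaded_well (a point): Centre of the mouth of the round well in the loaded jig's deck, level with the deck. The well is 48 mm across, straight-walled, 32 mm deep.
- loaded_key_top (a point): Centre of the top of the white sunken key in the middle of that well: a round cap 20 mm across, its top 22 mm below the deck when not pressed; the well's floor is 10 mm below that. Moves with the key.
- loaded_key (a joint): Travel of the sunken key, m: 0 at rest, 0.005 fully down. Spring return; it begins to move at 1.4 N and takes 4.9 N at the bottom.
- loaded_carriage_back (a point): Centre of the robot-side (-x) face of the loaded jig's contact carriage: an aluminium block 25 (x) x 50 (y) x 26 mm high, 2 mm above the deck, topped by a 3 mm black plate, with a row of brass pins on its far (+x) face. The point is 15 mm above the deck and moves with the carriage; it slides along the jig's +x.
- loaded_carriage (a joint): Travel of that carriage along the jig's +x, m: 0 fully back from the board, 0.040 at its end stop, where the pins meet the board's edge. Starts somewhere from 0 to 0.012. Friction about 2 N; it stays where it is left.
- empty_key (a joint): The same key in the empty jig; leave it alone.
- empty_carriage (a joint): The same carriage in the empty jig, with the same values; leave it alone.
- empty_carriage_back (a point): The same point on the empty jig's carriage.
- board: Green circuit board 52 x 60 x 3 mm with small parts on it up to 7 mm high, loose in the loaded jig's nest. Origin: centre of its underside, on the deck.
- flux_jar: Bystander: closed jar 34 mm across, 55 mm high, standing between the jigs. Origin: centre of underside.
- probe_cap: Bystander: brass cap 20 mm across, 22 mm high, standing on the loaded jig's deck about 80 mm beyond the well. Origin: centre of underside.
- tweezers: Bystander: steel tweezers 120 mm long lying on the mat between the near ends of the jigs, 8 mm high. Origin: centre of underside.
- screwdriver: Bystander: screwdriver 160 mm long lying to the left.
- solder_spool: Bystander: grey spool 56 mm across, 40 mm high, standing on end at the left. Origin: centre of underside.
- parts_cup: Bystander: open steel cup 68 mm across, 35 mm high, at the right. Origin: centre of underside.
- esd_brush: Bystander: brush 160 mm long lying at the right.

How it is judged:
By the outcome, as a careful person would: the job done as asked, in the order asked, and still so for the second after the job is handed in, while the arm keeps its last pose, push and grip.
It also fails if it takes over 35 s, if anything falls off the work surface, if the arm or the gripper's body presses on something with over 40 N, if the wrist force passes 120 N, or if a joint passes its speed limit or range.

### The arm

A 6-joint arm with a two-finger parallel gripper is mounted at the origin on the work surface. World frame = base frame: x ahead of the robot, y to its left, z up, the work surface at z = 0. Lengths are in mm, angles in rad, forces in N, time in s.
With the tool pointing down it reaches from about 350 to 975 mm from the base axis. Payload 7.1 kg.
Tool frame: the origin (TCP) lies on the centre line of the jaws, within the pads' length; the fingertips stand 25 mm ahead of it and the grasp point (between the pads) lies 6 mm ahead of it (ctrl.nose_length is the distance from the TCP to the fingertips, in mm); x points along the fingers, y is the direction in which the jaws open and shut, and the axes are right-handed (so a half turn about x gives the same grasp; the last joint's range is limited). The gripper opens to 88 mm and grips with 3 to 60 N. Pads are 20 mm wide; open, the fingers measure 115 mm over their backs; the gripper's body (75 mm by 178 mm) begins 61 mm behind the grasp point.
Start: joints at [-1.2, 0.423, 1.63, -0, 1.089, -0.019], TCP at [237.518, -578.092, 247.675] pointing down, gripper open.
Joint ranges: [-3, 3], [-0.9, 2.11], [0.09, 2.58], [-1.31, 4.45], [0.11, 2.69], [-2.54, 2.54]. Speed limits (rad/s): [2.39, 2.39, 3.01, 3.14, 3.14, 3.14].

### API

Orientations are given as a rotation vector (axis times angle).
In Python, from workcell import ctrl gives the robot as it stands.
- The arm moves only by the tool arm_command, never from a script. Its argument "deltas" is a list of rows, each a list of 4 numbers: the shift along the tool's x, y, z in m, then the turn about the tool's x in rad. In form: [[tx, ty, tz, yaw], ...]. A call has 1 to 10 rows; each row shifts and turns the pose as measured when the row begins, along the tool's axes as they then stand; what a row does not reach is not made up. A row lasts 1/10 s, in which the tool goes at most 50 mm and 8.59 degrees, less where a joint would pass 70% of its speed; a pose out of reach is approached as far as the arm can. A call is refused whole if a number of a shift passes 0.05 or a number of a turn 0.15, either way. A call with a gripper value outside its range is refused whole. "hand" is the finger opening in m, from 0 to 0.0878, set as the call begins (left out, the last holds). The fingers move at their own pace and stop on an object; the grip force is fixed at half the most. Time passes only in rows, so rows that do not move let the fingers close. It gives the time, the measured TCP pose, the force and the opening at its end, in the units of the state.
- ctrl.get_obs(): the state, without advancing time (a new reading comes with each control period).
- ctrl.get_image(name): name is "scene" or "top" or "wrist"; returns the picture (400x640x3 uint8, red, green, blue); there is no depth.
- ctrl.get_calibration(name): a dict with "fx", "fy", "cx", "cy" (pixels), "dist" ([k1, k2, p1, p2, k3] as OpenCV has them; the pictures are not rectified), "R" (3x3) and "t" (3): a world point X has camera coordinates R X + t. Camera axes: x right, y down, z forward; pixel columns grow to the right and rows downward; lengths in mm; the calibration is good to about 2 mm. A picture is of the moment at which its call begins: read the wrist's pose just before it. get_calibration takes no time and is no camera call; for the wrist camera it gives the pose at the moment of the call.
- ctrl.close_job(): hands the job in, once; it reports no verdict.
The state is a dict: "t": time; "qpos": joint angles; "qvel": joint speeds; "joint_torque": joint torques, N m; "ee_pos": TCP position; "orientation": TCP orientation; "ft_force": force on the tool from outside, world axes, zero at the start; "moment": the same for the moment, N m; "width": finger opening in mm.
Only numpy, scipy, OpenCV 4.12 (cv2) and the standard library are available. Lean on these libraries where they do the work, as an engineer would, in place of code of your own. Each camera call takes 0.05 s, during which the arm holds its last target.

## Working session

There is one attempt and no reset: what is moved stays moved. The work goes in short steps, Python scripts to look and compute and a tool call to move; the robot and the scene stay as the last step left them, time stands still between calls to the robot, and variables do not carry over. Pictures are saved under pics/ and viewed, and the job is handed in when it is done.

Besides the shell and the picture viewer there is one more tool, called after "Request:" in YAML: its name, and indented under it one key for each argument. arm_command: Moves the arm, as the interface text tells. Its arguments: {"type":"object","properties":{"deltas":{"type":"array","items":{"type":"array","items":{"type":"number"}}},"hand":{"type":"number"}},"required":["deltas"]}

```bash
mkdir -p pics; ls
python3 - <<'E'
from workcell import ctrl
import cv2
print(ctrl.get_obs()); print(ctrl.nose_length)
for n in ("scene","top"):
    im=ctrl.get_image(n); cv2.imwrite(f"pics/{n}0.png",im[:,:,::-1]); print(ctrl.get_calibration(n))
E
```

```text
pics
{'t': 0.0, 'qpos': array([-1.19999959e+00,  4.23836599e-01,  1.63071034e+00, -2.14205950e-05,
        1.08860519e+00, -1.89887040e-02]), 'qvel': array([-1.79503691e-03,  4.61444950e-04, -1.21411202e-03,  4.57497502e-04,
       -3.32533888e-05, -1.30081571e-03]), 'joint_torque': array([ 9.50960202e-04, -5.44612062e+01, -2.73669094e+01,  6.44304603e-02,
        2.26279692e-02, -1.17113973e-04]), 'ee_pos': array([ 237.32543132, -577.61071592,  246.89633191]), 'orientation': array([ 2.00801544,  0.39801637, -2.00861233]), 'ft_force': array([-0.04462859,  0.61618025, -0.83480125]), 'moment': array([0.03208934, 0.03825854, 0.01094537]), 'width': 88.0859302014845}
25.0
{'fx': 398.67761867500064, 'fy': 398.67761867500064, 'cx': 324.3764637892968, 'cy': 208.92954053437202, 'dist': array([-0.01545166,  0.        ,  0.        ,  0.        ,  0.        ]), 'R': array([[-0.71949468,  0.69449682,  0.00125405],
       [ 0.52082616,  0.54076561, -0.66053968],
       [-0.45942086, -0.47460164, -0.75079009]]), 't': array([ 354.91988337, -211.16391414, 1247.85519752])}
{'fx': 490.6282674107681, 'fy': 490.6282674107681, 'cx': 319.1465188265762, 'cy': 196.6448094760177, 'dist': array([-0.03166959,  0.        ,  0.        ,  0.        ,  0.        ]), 'R': array([[-0.02429612, -0.99964087, -0.01130607],
       [-0.99478359,  0.02529575, -0.09882171],
       [ 0.09907221,  0.0088461 , -0.99504093]]), 't': array([  13.98164152,  518.61938301, 1395.10327158])}
```

View pics/scene0.png

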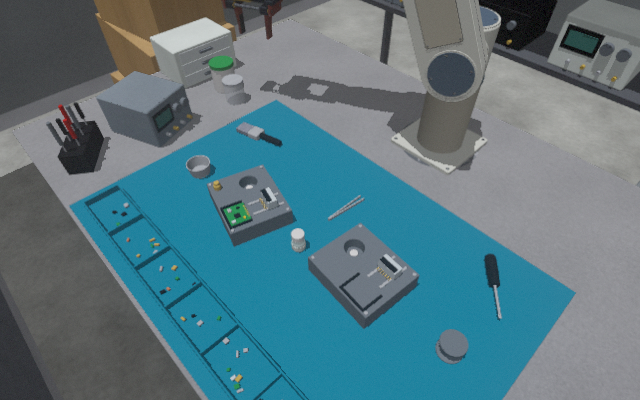

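View pics/top0.png

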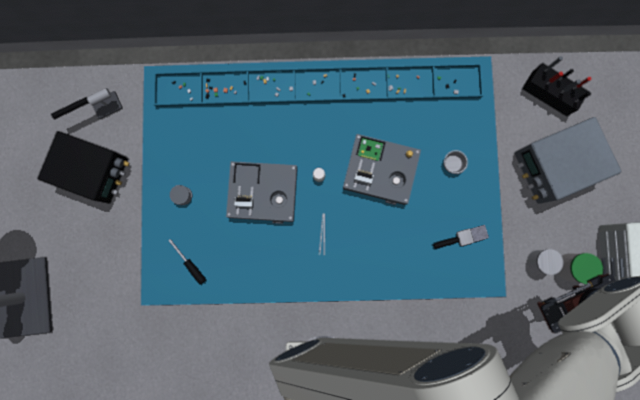

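The loaded jig is the right one in the top view (centre about 383,170; well 396,181; carriage 364,177; board 370,148). The left one (263,193) is empty. Next I'll measure from both views.

```bash
cat > h.py <<'E'
import numpy as np, cv2
from workcell import ctrl
def K(c): return np.array([[c['fx'],0,c['cx']],[0,c['fy'],c['cy']],[0,0,1.]])
def ray(c,uv):
    p=cv2.undistortPoints(np.array([[uv]],float),K(c),np.array(c['dist']))[0,0]
    d=c['R'].T@np.array([p[0],p[1],1]); return -c['R'].T@c['t'], d/np.linalg.norm(d)
def onz(c,uv,z):
    o,d=ray(c,uv); return o+d*(z-o[2])/d[2]
def tri(rays):
    A=0;b=0
    for o,d in rays:
        P=np.eye(3)-np.outer(d,d); A=A+P; b=b+P@o
    x=np.linalg.solve(A,b); return x,[np.linalg.norm((np.eye(3)-np.outer(d,d))@(x-o)) for o,d in rays]
def proj(c,X):
    r,_=cv2.Rodrigues(c['R']); return cv2.projectPoints(np.array(X,float).reshape(-1,1,3),r,np.array(c['t'],float),K(c),np.array(c['dist']))[0][:,0]
E
python3 - <<'E'
from h import *
a=cv2.imread('pics/top0.png')[125:215,335:430]; cv2.imwrite('pics/top0z.png',cv2.resize(a,None,fx=6,fy=6,interpolation=cv2.INTER_CUBIC))
a=cv2.imread('pics/scene0.png')[155:255,200:300]; cv2.imwrite('pics/scene0z.png',cv2.resize(a,None,fx=6,fy=6,interpolation=cv2.INTER_CUBIC))
c=ctrl.get_calibration('top')
for uv in [(383,170),(396,181),(364,177),(370,148)]: print(onz(c,uv,54))
E
```

```text
[ 587.68726268 -183.02935735   54.        ]
[ 555.14497165 -218.80100385   54.        ]
[ 568.94534092 -128.21660467   54.        ]
[ 652.29889716 -148.22065986   54.        ]
```

View pics/top0z.png

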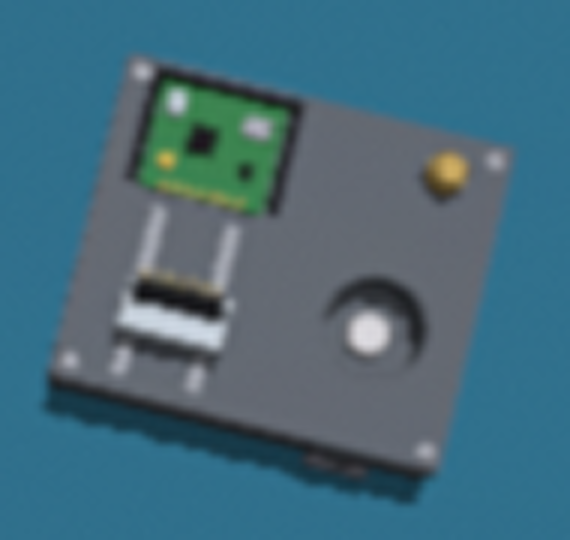

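View pics/scene0z.png

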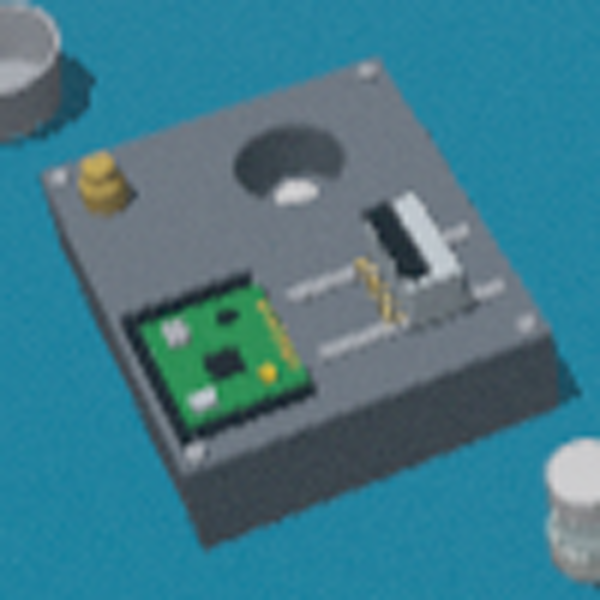

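Both views show four corner screws. In the zoomed top view they are at (142,70), (497,160), (427,452) and (68,360). In the zoomed scene view the same four are at (195,453), (57,177), (370,68) and (527,323).

```bash
cat > m1.py <<'E'
from h import *
def refine(im,uv,r=4):
    g=cv2.cvtColor(im,cv2.COLOR_BGR2GRAY).astype(float); u,v=map(int,np.round(uv))
    p=g[v-r:v+r+1,u-r:u+r+1]; 
    yy,xx=np.mgrid[v-r:v+r+1,u-r:u+r+1]
    w=np.clip(p-(115),0,None)*(np.hypot(xx-uv[0],yy-uv[1])<2.6)
    if w.sum()<1: return np.array(uv)
    return np.array([(w*xx).sum(),(w*yy).sum()])/w.sum()
T=[(142,70),(497,160),(427,452),(68,360)];S=[(195,453),(57,177),(370,68),(527,323)]
it=cv2.imread('pics/top0.png');is_=cv2.imread('pics/scene0.png')
ct=ctrl.get_calibration('top');cs=ctrl.get_calibration('scene')
P=[]
for a,b in zip(T,S):
    a=(np.array(a)+.5)/6-.5+[335,125]; b=(np.array(b)+.5)/6-.5+[200,155]
    a2=refine(it,a);b2=refine(is_,b)
    x,r=tri([ray(ct,a2),ray(cs,b2)]); xz=onz(ct,a2,54);P.append(xz); xs=onz(cs,b2,54)
    print(a,a2,b,b2,x.round(1),np.round(r,1),xz.round(1),xs.round(1))
P=np.array(P);c=P.mean(0);print(c)
# screws order: (+x,+y),(+x,-y),(-x,-y),(-x,+y)
ex=(P[0]+P[1]-P[2]-P[3])/2; ey=(P[0]+P[3]-P[1]-P[2])/2
print(np.linalg.norm(ex),np.linalg.norm(ey),np.arctan2(ex[1],ex[0]),np.arctan2(-ey[0],ey[1]))
E
python3 m1.py
```

```text
[358.25 136.25] [358.11111111 136.37777778] [232.08333333 230.08333333] [231.99705015 229.98820059] [ 687.5 -115.4   52. ] [0. 0.] [ 687.1 -115.3   54. ] [ 688.1 -113.9   54. ]
[417.41666667 151.25      ] [417.08658009 151.2987013 ] [209.08333333 184.08333333] [209.25483871 183.98709677] [ 640.2 -283.4   52.5] [0.8 0.8] [ 639.3 -282.6   54. ] [ 641.3 -282.5   54. ]
[405.75       199.91666667] [405.52529183 199.71595331] [261.25       165.91666667] [260.63703704 166.10740741] [ 501.1 -243.7   53.7] [0. 0.] [ 501.  -243.6   54. ] [ 501.3 -243.5   54. ]
[345.91666667 184.58333333] [346.2247191  184.56928839] [287.41666667 208.41666667] [287.13541667 208.3359375 ] [548.5 -76.9  52.2] [0.3 0.3] [548.5 -77.   54. ] [549.3 -75.3  54. ]
[ 593.9768433 -179.6328071   54.       ]
143.67741949262324 173.6537131328424 -0.27222313092373507 -0.2779976367932484
```

```bash
cat >> h.py <<'E'
from scipy.spatial.transform import Rotation as Rn
def st():
    o=ctrl.get_obs(); R=Rn.from_rotvec(o['orientation']).as_matrix()
    print('t',round(o['t'],2),'pos',o['ee_pos'].round(1),'R',R.round(3).tolist(),'F',o['ft_force'].round(2),'w',round(o['width'],1)); return o,R
def jig(x,y,z,c=(594.5,-179.2),yaw=-0.275):
    return np.array([c[0]+np.cos(yaw)*x-np.sin(yaw)*y,c[1]+np.sin(yaw)*x+np.cos(yaw)*y,z])
def delta(target,yaw=None):
    # tool-frame shift (m) to target and turn about tool x so that tool z (or -z) lies along jig... 
    o,R=st(); d=R.T@(np.array(target)-o['ee_pos'])/1000; print('delta',d.round(4))
    for n,v in (('ty',R[:,1]),('tz',R[:,2])): print(n,'heading',round(np.arctan2(v[1],v[0]),3))
E
python3 - <<'E'
from h import *
print(jig(-20,-50,54),jig(-60,45,54))
delta(jig(-40,0,230))
c=ctrl.get_calibration('wrist'); print(-c['R'].T@c['t'],c['R'])
E
```

```text
[ 561.6741492  -221.89032114   54.        ] [ 548.97410031 -119.59804989   54.        ]
t 0.1 pos [ 237.4 -577.7  247. ] R [[-0.001, 0.38, -0.925], [0.001, -0.925, -0.38], [-1.0, -0.001, -0.0]] F [ 0.22  0.19 -0.16] w 87.8
delta [ 0.0173 -0.2575 -0.4503]
ty heading -1.181
tz heading -2.752
[ 311.68493609 -546.64398327  384.41145845] [[ 0.3804105  -0.92481683 -0.00129686]
 [-0.88445703 -0.36421809  0.29168636]
 [-0.2702288  -0.10981354 -0.95651314]]
```

Request:
arm_command:
  deltas:
    - [0,-0.026,-0.045,0]
    - [0,-0.026,-0.045,0]
    - [0,-0.026,-0.045,0]
    - [0,-0.026,-0.045,0]
    - [0,-0.026,-0.045,0]
    - [0,0,0,0.13]
    - [0,0,0,0.13]
    - [0,0,0,0.13]
    - [0,0,0,0.13]
    - [0,0,0,0.13]
  hand: 0

```text
t: 1.1
ee_pos: [393.7, -371.5, 243.6]
orientation: [-2.063, 0.29, 2.073]
ft_force: [0.1, -0.2, 0.3]
width: 11.0
```

Run:
```python
from h import *
delta(jig(-50,0,190))
```

```text
t 1.1 pos [ 393.7 -371.5  243.6] R [[-0.004, -0.28, -0.96], [0.005, -0.96, 0.28], [-1.0, -0.004, 0.005]] F [ 0.09 -0.18  0.34] w 11.0
delta [ 0.054  -0.2402 -0.0893]
ty heading -1.854
tz heading 2.858
```

Request:
arm_command:
  deltas:
    - [0.01,-0.048,-0.018,0]
    - [0.01,-0.048,-0.018,0]
    - [0.01,-0.048,-0.018,0]
    - [0.01,-0.048,-0.018,0]
    - [0.01,-0.048,-0.018,0]
    - [0,0,0,0]
    - [0,0,0,0]
  hand: 0

```text
t: 1.8
ee_pos: [545.1, -170.7, 193.1]
orientation: [-2.057, 0.3, 2.069]
ft_force: [-0.1, -0.4, 0.3]
width: 0.2
```

Run:
```python
from h import *
import pickle
st()
c=ctrl.get_calibration('wrist'); im=ctrl.get_image('wrist')[:,:,::-1]
cv2.imwrite('pics/w1.png',im); pickle.dump(c,open('w1.pkl','wb'))
for p in [(72,87),(72,-87),(-72,-87),(-72,87),(-20,-50)]: print(p,proj(c,jig(*p,54))[0].round(1))
```

```text
t 1.8 pos [ 545.1 -170.7  193.1] R [[-0.005, -0.288, -0.958], [0.004, -0.958, 0.288], [-1.0, -0.002, 0.006]] F [-0.09 -0.45  0.28] w 0.2
(72, 87) [207.2  69.8]
(72, -87) [406.2  66. ]
(-72, -87) [395.8 221.3]
(-72, 87) [224.1 223.8]
(-20, -50) [360.9 170.9]
```

View pics/w1.png

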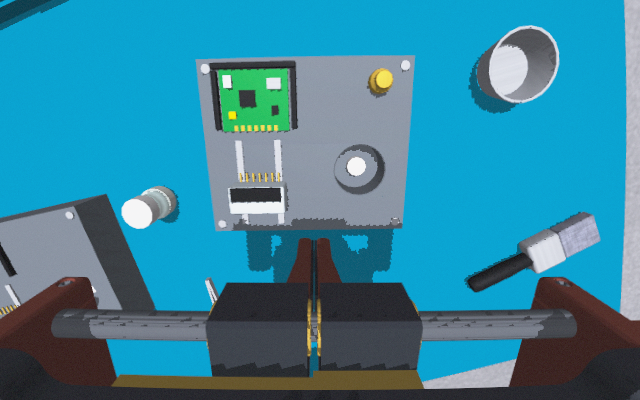

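The wrist view shows the loaded jig with screws at about (206,69), (405,66), (395,221) and (222,224). The well is near (358,170) and the key near (356,167). The carriage plate is near (256,195) and its white top strip near (256,206). These fit the prediction within about 2 px.

```bash
python3 - <<'E'
from h import *
a=cv2.imread('pics/w1.png')[130:235,195:415]; cv2.imwrite('pics/w1z.png',cv2.resize(a,None,fx=3.6,fy=3.6,interpolation=cv2.INTER_CUBIC))
E
cat > m2.py <<'E'
from h import *
import pickle,sys
from m1 import refine
n=sys.argv[1]; c=pickle.load(open(n+'.pkl','rb')); im=cv2.imread(f'pics/{n}.png')
hsv=cv2.cvtColor(im,cv2.COLOR_BGR2HSV); m=((hsv[...,1]<40)&(hsv[...,2]>185)).astype(np.uint8)
L=[]
N,lab,s,cen=cv2.connectedComponentsWithStats(m)
for i in range(1,N):
    if s[i][4]>15 and s[i][1]<235 : print(s[i],cen[i].round(1),onz(c,cen[i],54).round(1))
E
python3 m2.py w1 | grep -v "^\[[0-9. ]*\]  *\[.*\[.*\[.*\["
```

```text
[ 593.9768433 -179.6328071   54.       ]
143.67741949262324 173.6537131328424 -0.27222313092373507 -0.2779976367932484
[ 620    0   20  320 4680] [632.  166.9] [ 489.1 -484.4   54. ]
[ 489   26   70   77 1943] [512.7  67.4] [ 613.4 -373.8   54. ]
[401  60  10  10  79] [405.2  64.5] [ 641.6 -281.9   54. ]
[200  64  10  10  76] [204.6  68.3] [ 689.2 -113.2   54. ]
[222  75  10  13 104] [226.5  81. ] [ 673.7 -128.    54. ]
[267  78  14  11 151] [273.5  83. ] [ 660.  -167.2   54. ]
[274 139   9  42 256] [277.7 158. ] [ 596.1 -149.6   54. ]
[235 140  10  42 264] [239.3 158.8] [ 606.  -114.5   54. ]
[347 157  19  19 277] [356.1 166. ] [ 567.5 -218.6   54. ]
[228 187  57  37 821] [258.5 207.6] [ 555.1 -115.4   54. ]
[142 188  29  18 139] [155.6 193.9] [597.9 -22.   54. ]
[122 199  30  30 696] [136.6 213.3] [585.   6.  54.]
[ 65 211   8   8  46] [ 68.6 214.8] [604.3  76.6  54. ]
[ 528  217   71   56 1769] [562.7 244.7] [ 423.6 -410.2   54. ]
[218 220   8   8  48] [221.7 223.4] [550.  -73.7  54. ]
```

View pics/w1z.png

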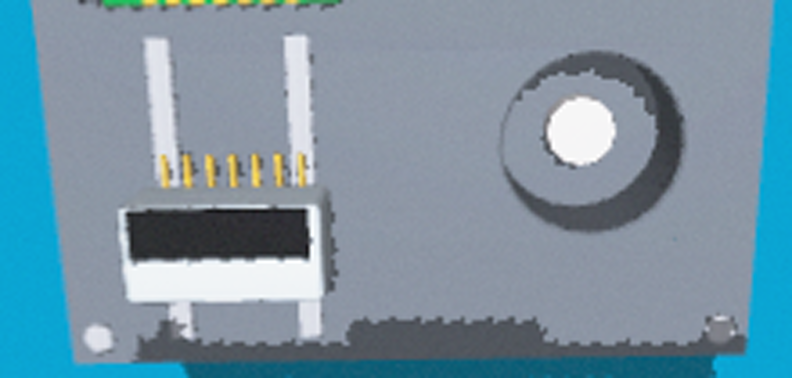

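Run:
```python
from h import *
import pickle
c=pickle.load(open('w1.pkl','rb')); ct=ctrl.get_calibration('top')
Jc=np.array([595.2,-178.5]);y=-0.275
def tojig(P): 
    d=P[:2]-Jc; return np.array([np.cos(y)*d[0]+np.sin(y)*d[1],-np.sin(y)*d[0]+np.cos(y)*d[1],P[2]]).round(1)
print('screw4',onz(c,(395,221),54))
k=onz(c,(356.1,166),32);print('key wrist',k,tojig(k))
kt=(np.array([367,334])+.5)/6-.5+[335,125]; k2=onz(ct,kt,32); print('key top',k2,tojig(k2)); print('tri',tri([ray(c,(356.1,166)),ray(ct,kt)]))
print('well nominal',jig(-20,-50,32,Jc,y))
w=[onz(c,((u+.5)/3.6-.5+195,(v+.5)/3.6-.5+130),54) for u,v in [(499,140),(684,140),(592,50),(592,231)]]
print('well rim',[tojig(a) for a in w])
for u,v in [(126,300),(322,300),(224,300)]:
    P=onz(c,((u+.5)/3.6-.5+195,(v+.5)/3.6-.5+130),82); print('carr back top',P.round(1),tojig(P))
for a,b in [((222,350),None)]:
    for z in (82,):
        q=onz(ct,(np.array([110,338])+.5)/6-.5+[335,125],z); q2=onz(ct,(np.array([225,352])+.5)/6-.5+[335,125],z);print('top',tojig(q),tojig(q2))
```

```text
screw4 [ 502.18345927 -242.65931317   54.        ]
key wrist [ 563.12569532 -220.64795471   32.        ] [-19.4 -49.3  32. ]
key top [ 560.15916254 -221.45814539   32.        ] [-22.1 -50.9  32. ]
tri (array([ 561.33606756, -222.04217005,   23.71113105]), [np.float64(0.655620660147997), np.float64(0.6556206601480346)])
well nominal [ 562.3741492  -221.19032114   32.        ]
well rim [array([-17.8, -24.4,  54. ]), array([-18.5, -73.5,  54. ]), array([  5.3, -48.4,  54. ]), array([-43.1, -49.8,  54. ])]
carr back top [564.6 -96.6  82. ] [-51.7  70.5  82. ]
carr back top [ 550.6 -143.7   82. ] [-52.4  21.3  82. ]
carr back top [ 557.6 -120.2   82. ] [-52.   45.9  82. ]
top [-61.6  69.8  82. ] [-54.8  16.5  82. ]
```

```bash
sed -i 's/c=(594.5,-179.2)/c=(595.5,-178.3)/' h.py
python3 - <<'E'
from h import *
delta(jig(-80,45,91))
E
```

```text
t 1.85 pos [ 545.  -171.   193.2] R [[-0.005, -0.289, -0.957], [0.004, -0.957, 0.289], [-1.0, -0.003, 0.006]] F [-0.02  0.52 -0.5 ] w 0.5
delta [ 0.1025 -0.0509  0.0297]
ty heading -1.864
tz heading 2.849
```

Request:
arm_command:
  deltas:
    - [0,-0.025,0.015,-0.018]
    - [0,-0.026,0.015,0]
    - [0,0,0,0]
    - [0.03,0,0,0]
    - [0.03,0,0,0]
    - [0.02,0,0,0]
    - [0.014,0,0,0]
    - [0,0,0,0]
    - [0,0,0,0]

```text
t: 2.75
ee_pos: [528.4, -126.3, 100.4]
orientation: [-2.068, 0.301, 2.064]
ft_force: [0.0, 0.3, -0.3]
width: 0.4
```

Run:
```python
from h import *
delta(jig(-80,45,91))
delta(jig(-62,45,91))
c=ctrl.get_calibration('wrist'); im=ctrl.get_image('wrist')[:,:,::-1]
cv2.imwrite('pics/w2.png',im)
cv2.imwrite('pics/s2.png',cv2.resize(ctrl.get_image('scene')[120:260,170:330,::-1],None,fx=4,fy=4,interpolation=cv2.INTER_CUBIC))
```

```text
t 2.75 pos [ 528.4 -126.3  100.4] R [[0.002, -0.286, -0.958], [0.0, -0.958, 0.286], [-1.0, -0.001, -0.002]] F [ 0.02  0.27 -0.29] w 0.4
delta [ 0.0094 -0.0131  0.0015]
ty heading -1.86
tz heading 2.852
t 2.75 pos [ 528.4 -126.3  100.4] R [[0.002, -0.286, -0.958], [0.0, -0.958, 0.286], [-1.0, -0.001, -0.002]] F [ 0.02  0.27 -0.29] w 0.4
delta [ 0.0094 -0.0134 -0.0165]
ty heading -1.86
tz heading 2.852
```

View pics/w2.png

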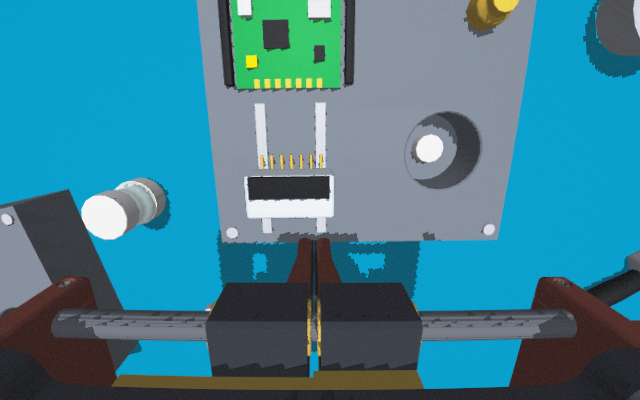

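View pics/s2.png

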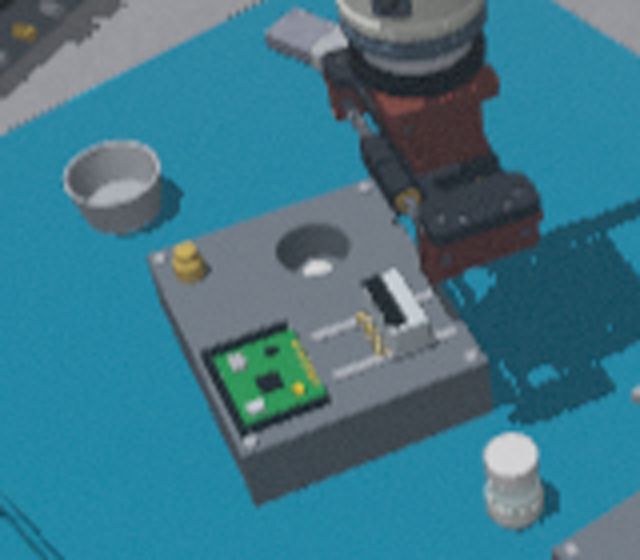

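The fingers sit to the right of the carriage centre (column 315 against 290) and behind it, as computed. Next I'll shift sideways and down, then approach.

Request:
arm_command:
  deltas:
    - [0,-0.013,0,-0.016]
    - [0.009,-0.002,0,0]
    - [0.002,0,0,0]
    - [0,0,-0.006,0]
    - [0,0,-0.006,0]
    - [0,0,0,0]

```text
t: 3.45
ee_pos: [547.4, -113.8, 91.5]
orientation: [-2.084, 0.283, 2.069]
ft_force: [0.4, 0.5, -0.0]
width: 0.6
```

Run:
```python
from h import *
delta(jig(-62,45,91))
c=ctrl.get_calibration('wrist'); im=ctrl.get_image('wrist')[:,:,::-1]
cv2.imwrite('pics/w3.png',im)
```

```text
t 3.45 pos [ 547.4 -113.8   91.5] R [[0.007, -0.267, -0.964], [-0.001, -0.964, 0.267], [-1.0, -0.001, -0.007]] F [ 0.36  0.51 -0.04] w 0.6
delta [ 0.0005  0.004  -0.0018]
ty heading -1.841
tz heading 2.871
```

View pics/w3.png

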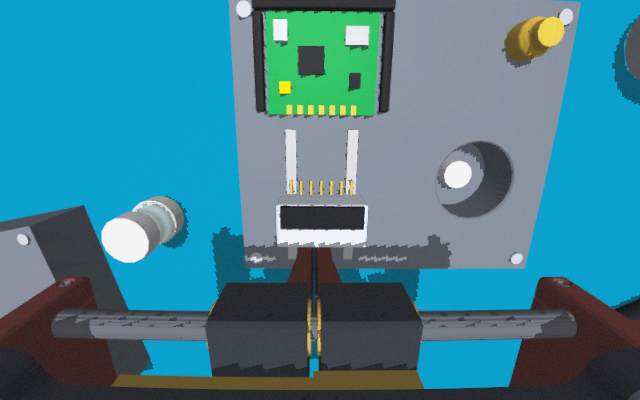

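The fingers are just behind the carriage (column 315 against its centre at 322). I'll push in small rows.

Request:
arm_command:
  deltas:
    - [0,0.004,0,0.005]
    - [0,0,-0.004,0]
    - [0,0,-0.004,0]
    - [0,0,-0.004,0]

```text
t: 3.9
ee_pos: [556.4, -121.2, 91.3]
orientation: [-2.077, 0.288, 2.069]
ft_force: [-3.1, 1.3, 1.9]
width: 0.4
```

Request:
arm_command:
  deltas:
    - [0,0,-0.005,0]
    - [0,0,-0.005,0]
    - [0,0,-0.005,0]

```text
t: 4.2
ee_pos: [571.7, -125.5, 91.3]
orientation: [-2.075, 0.288, 2.07]
ft_force: [-1.6, 0.7, 0.7]
width: 0.7
```

Run:
```python
from h import *
delta(jig(-30,45,91))
im=ctrl.get_image('wrist')[:,:,::-1]
cv2.imwrite('pics/w4.png',im)
```

```text
t 4.2 pos [ 571.7 -125.5   91.3] R [[0.002, -0.273, -0.962], [0.0, -0.962, 0.273], [-1.0, -0.001, -0.002]] F [-1.56  0.75  0.74] w 0.7
delta [ 0.0003 -0.0007 -0.0073]
ty heading -1.848
tz heading 2.865
```

View pics/w4.png

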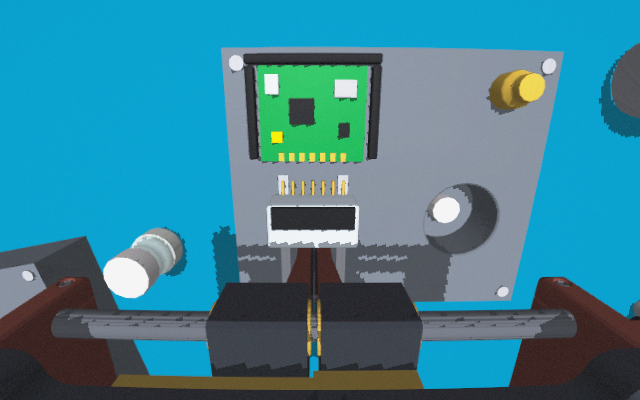

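The carriage is moving. The pin tips (row ~181) are about 10 mm short of the board's edge (row ~161).

Request:
arm_command:
  deltas:
    - [0,0,-0.003,0]
    - [0,0,-0.003,0]

```text
t: 4.45
ee_pos: [578.7, -127.6, 91.2]
orientation: [-2.076, 0.288, 2.07]
ft_force: [-2.1, 0.1, 1.0]
width: 0.3
```

Request:
arm_command:
  deltas:
    - [0,0,-0.002,0]
    - [0,0,-0.002,0]

```text
t: 4.65
ee_pos: [580.4, -128.1, 91.0]
orientation: [-2.07, 0.287, 2.076]
ft_force: [-11.6, 3.6, 10.1]
width: 0.4
```

Run:
```python
from h import *
delta(jig(-30,45,91))
im=ctrl.get_image('wrist')[:,:,::-1]
cv2.imwrite('pics/w5.png',cv2.resize(im[100:260,220:380],None,fx=3.5,fy=3.5,interpolation=cv2.INTER_CUBIC))
```

```text
t 4.65 pos [ 580.4 -128.1   91. ] R [[-0.003, -0.273, -0.962], [0.002, -0.962, 0.273], [-1.0, -0.001, 0.003]] F [-11.57   3.56  10.07] w 0.4
delta [-0.     -0.0007  0.0019]
ty heading -1.848
tz heading 2.865
```

View pics/w5.png

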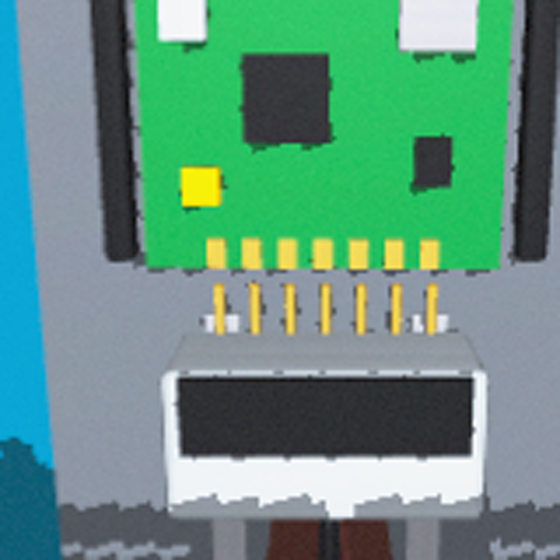

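The force jumped to about 12 N with little further motion, which suggests the stop. The 10 N vertical share could be jamming the carriage, so I'll back off slightly and re-push, then measure the pin gap with parallax.

Request:
arm_command:
  deltas:
    - [0,0,0.003,0]
    - [-0.001,0,0,0]
    - [0,0,-0.002,0]
    - [0,0,-0.001,0]
    - [0,0,-0.001,0]

```text
t: 5.2
ee_pos: [580.4, -128.1, 92.4]
orientation: [-2.066, 0.287, 2.079]
ft_force: [-5.6, 1.1, 4.7]
width: 0.6
```

Request:
arm_command:
  deltas:
    - [0,0,-0.001,0]
    - [0,0,-0.0015,0]

```text
t: 5.4
ee_pos: [580.5, -128.1, 92.4]
orientation: [-2.06, 0.286, 2.085]
ft_force: [-7.8, 2.5, 8.4]
width: 0.7
```

Run:
```python
from h import *
delta(jig(-30,45,91))
c=ctrl.get_calibration('wrist');im=ctrl.get_image('wrist')[:,:,::-1]
cv2.imwrite('pics/w6.png',cv2.resize(im[100:260,220:380],None,fx=3.5,fy=3.5,interpolation=cv2.INTER_CUBIC))
cs=ctrl.get_calibration('scene');im=ctrl.get_image('scene')[:,:,::-1]
cv2.imwrite('pics/s6.png',cv2.resize(im[185:245,215:285],None,fx=8,fy=8,interpolation=cv2.INTER_CUBIC))
```

```text
t 5.4 pos [ 580.5 -128.1   92.4] R [[-0.012, -0.273, -0.962], [0.004, -0.962, 0.273], [-1.0, -0.001, 0.012]] F [-7.82  2.49  8.37] w 0.7
delta [ 0.0014 -0.0008  0.0019]
ty heading -1.848
tz heading 2.865
```

View pics/w6.png

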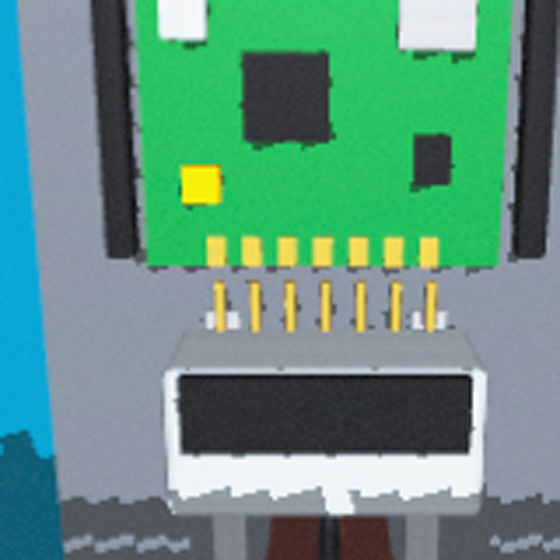

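View pics/s6.png

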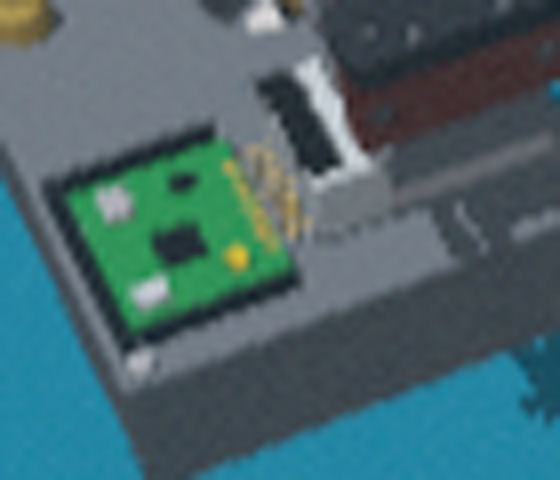

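Run:
```python
from h import *
c=ctrl.get_calibration('wrist')
Jc=np.array([595.5,-178.3]);y=-0.275
def tojig(P): 
    d=P[:2]-Jc; return np.array([np.cos(y)*d[0]+np.sin(y)*d[1],-np.sin(y)*d[0]+np.cos(y)*d[1],P[2]]).round(1)
f=lambda u,v:((u+.5)/3.5-.5+220,(v+.5)/3.5-.5+100)
print('board edge',tojig(onz(c,f(325,265),57)))
for z in (57,60,63,66,70): print(z,tojig(onz(c,f(325,282),z)))
print('carr back',tojig(onz(c,f(325,513),82)),'front top',tojig(onz(c,f(325,368),82)))
print('body front',tojig(onz(c,f(325,332),57)))
```

```text
board edge [18.5 45.4 57. ]
57 [15.6 45.4 57. ]
60 [16.2 45.4 60. ]
63 [16.9 45.4 63. ]
66 [17.6 45.4 66. ]
70 [18.5 45.4 70. ]
carr back [-16.1  45.4  82. ] front top [ 7.9 45.3 82. ]
body front [ 6.7 45.5 57. ]
```

The carriage stopped twice at the same place (TCP x 580.4 to 580.5) at 8–12 N, against 2 N of friction. Its back has moved from -52 to -16.5 mm in the jig frame, and the pin-tip position fits the board's edge for pins about 15 mm above the deck. It's home, so I'll retreat and raise.

Request:
arm_command:
  deltas:
    - [0,0,0.006,0]
    - [0,0,0.012,0]
    - [-0.02,0,0,0]
    - [-0.03,0,0,0]
    - [-0.02,0,0,0]
    - [0,0,0,0]

```text
t: 6.1
ee_pos: [561.7, -122.9, 163.6]
orientation: [-2.061, 0.287, 2.084]
ft_force: [0.2, -1.3, 0.6]
width: 0.9
```

Run:
```python
from h import *
delta(jig(-20,-50,130))
```

```text
t 6.1 pos [ 561.7 -122.9  163.6] R [[-0.01, -0.273, -0.962], [0.003, -0.962, 0.273], [-1.0, -0.001, 0.011]] F [ 0.19 -1.25  0.6 ] w 0.9
delta [ 0.0332  0.0941 -0.0281]
ty heading -1.848
tz heading 2.865
```

Request:
arm_command:
  deltas:
    - [0,0.032,-0.009,0]
    - [0,0.032,-0.009,0]
    - [0,0.03,-0.01,0]
    - [0,0,0,0]
    - [0,0,0,0]

```text
t: 6.6
ee_pos: [560.9, -222.4, 159.5]
orientation: [-2.062, 0.284, 2.085]
ft_force: [-0.5, -0.2, 0.5]
width: 0.5
```

Run:
```python
from h import *
import pickle
delta(jig(-20,-50,110))
c=ctrl.get_calibration('wrist');im=ctrl.get_image('wrist')[:,:,::-1]
cv2.imwrite('pics/w7.png',im); pickle.dump(c,open('w7.pkl','wb'))
print(proj(c,jig(-20,-50,54)),proj(c,jig(-20,-50,32)))
cv2.imwrite('pics/t7.png',cv2.resize(ctrl.get_image('top')[125:215,335:430,::-1],None,fx=6,fy=6,interpolation=cv2.INTER_CUBIC))
```

```text
t 6.6 pos [ 560.9 -222.4  159.5] R [[-0.01, -0.271, -0.962], [0.004, -0.962, 0.271], [-1.0, -0.001, 0.011]] F [-0.46 -0.16  0.47] w 0.5
delta [ 0.0495 -0.0018 -0.0018]
ty heading -1.846
tz heading 2.867
[[312.30595203 210.3004297 ]] [[312.43474311 202.97623673]]
```

View pics/w7.png

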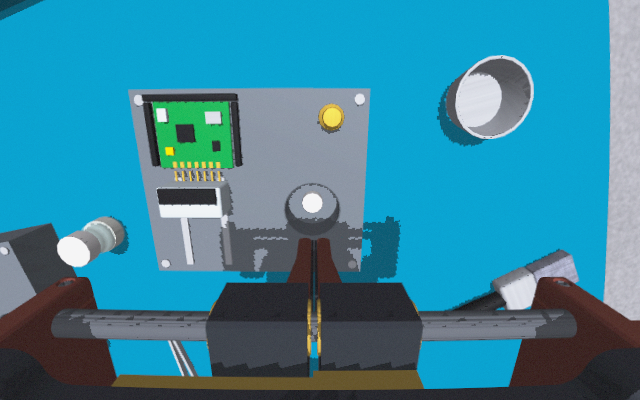

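View pics/t7.png

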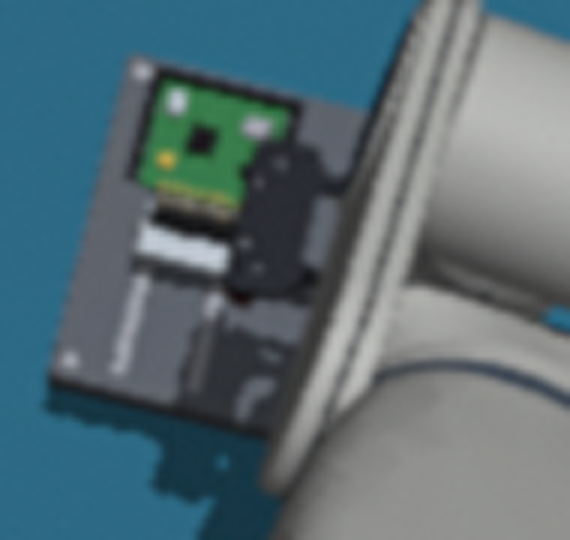

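The key shows at (312.5,203), matching the prediction (312.4,203), and the pins are at the board's edge in both views. I'll centre and descend into the well.

Request:
arm_command:
  deltas:
    - [0,-0.002,-0.002,0]
    - [0.02,0,0,0]
    - [0.025,0,0,0]
    - [0,0,0,0]
    - [0,0,0,0]

```text
t: 7.2
ee_pos: [564.7, -215.4, 114.3]
orientation: [-2.067, 0.278, 2.087]
ft_force: [0.2, -0.0, 1.2]
width: 0.3
```

Run:
```python
from h import *
delta(jig(-20,-50,57))
c=ctrl.get_calibration('wrist');im=ctrl.get_image('wrist')[:,:,::-1]
cv2.imwrite('pics/w8.png',im)
```

```text
t 7.2 pos [ 564.7 -215.4  114.3] R [[-0.009, -0.265, -0.964], [0.004, -0.964, 0.265], [-1.0, -0.001, 0.01]] F [ 0.15 -0.02  1.2 ] w 0.3
delta [ 0.0573  0.0059 -0.0001]
ty heading -1.839
tz heading 2.873
```

View pics/w8.png

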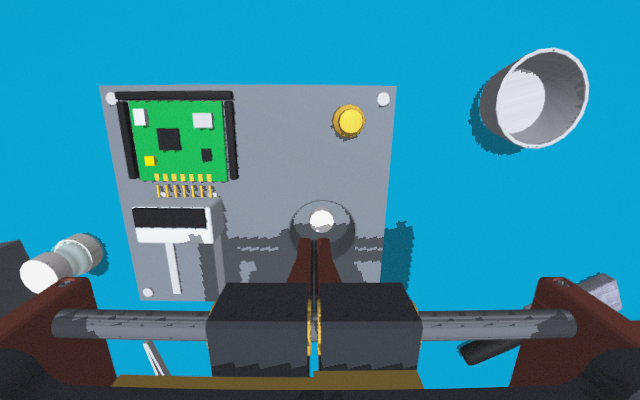

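The view agrees with the numbers: the fingers are about 6 mm left of the key (column 315 against 321). I'll correct that before going lower.

Request:
arm_command:
  deltas:
    - [0,0.005,0,0]
    - [0,0,0,0]
    - [0,0,0,0]

```text
t: 7.55
ee_pos: [564.4, -220.7, 116.9]
orientation: [-2.071, 0.278, 2.084]
ft_force: [0.2, 0.3, -0.0]
width: 0.4
```

Run:
```python
from h import *
delta(jig(-20,-50,57))
```

```text
t 7.55 pos [ 564.4 -220.7  116.9] R [[-0.006, -0.264, -0.964], [0.002, -0.964, 0.264], [-1.0, -0.001, 0.006]] F [ 0.19  0.28 -0.03] w 0.4
delta [0.0599 0.0008 0.0012]
ty heading -1.838
tz heading 2.874
```

Request:
arm_command:
  deltas:
    - [0.01,0.0008,0.001,0]
    - [0.01,0,0,0]
    - [0.01,0,0,0]
    - [0,0,0,0]
    - [0,0,0,0]

```text
t: 8.05
ee_pos: [562.8, -221.5, 84.4]
orientation: [-2.071, 0.279, 2.084]
ft_force: [-0.0, 0.5, -0.1]
width: 0.4
```

Run:
```python
from h import *
delta(jig(-20,-50,57))
c=ctrl.get_calibration('wrist');im=ctrl.get_image('wrist')[:,:,::-1]
cv2.imwrite('pics/w9.png',im)
cv2.imwrite('pics/s9.png',cv2.resize(ctrl.get_image('scene')[140:260,180:320,::-1],None,fx=5,fy=5,interpolation=cv2.INTER_CUBIC))
print(proj(c,jig(-20,-50,54)))
```

```text
t 8.05 pos [ 562.8 -221.5   84.4] R [[-0.006, -0.265, -0.964], [0.002, -0.964, 0.265], [-1.0, -0.001, 0.006]] F [-0.03  0.53 -0.06] w 0.4
delta [ 0.0274 -0.0004  0.0001]
ty heading -1.839
tz heading 2.873
[[313.92188181 250.33543551]]
```

View pics/w9.png

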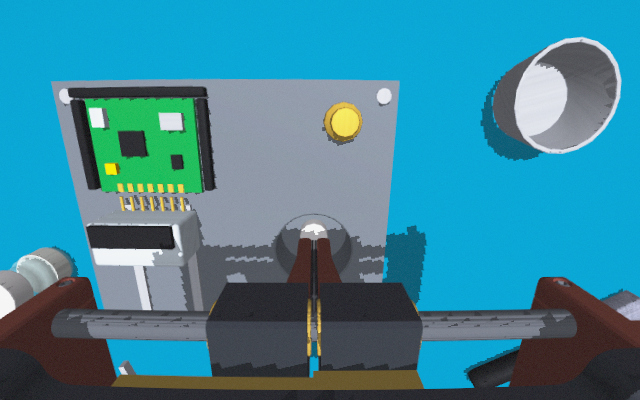

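View pics/s9.png

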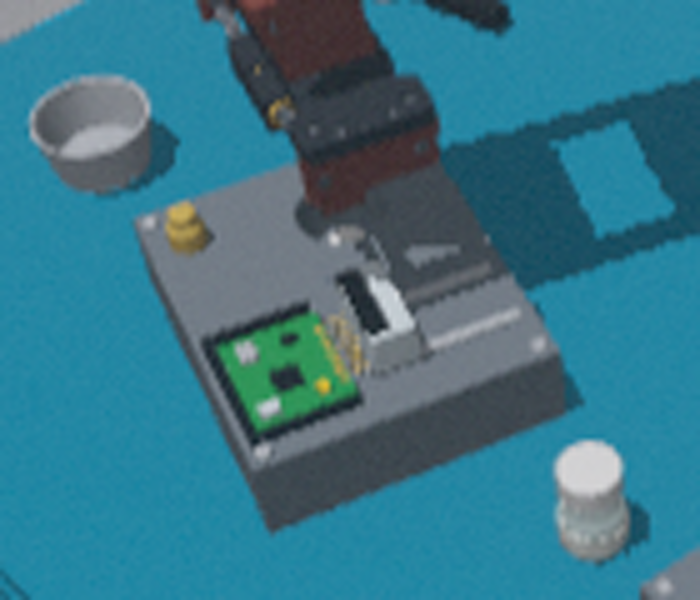

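The fingers line up with the key (column 314). In the scene view, though, the red finger plate looks long along the jig's x, so before entering I'll check its extent against the well by projecting the expected tip outline.

Run:
```python
from h import *
o,R=st(); cs=ctrl.get_calibration('scene'); p=o['ee_pos']
im=cv2.imread('pics/s9.png'); im=cv2.resize(ctrl.get_image('scene')[140:230,210:300,::-1],None,fx=8,fy=8,interpolation=cv2.INTER_CUBIC)
def P(x,y,z): 
    q=proj(cs,p+R@np.array([x,y,z]))[0]; return tuple(int(a) for a in ((q-[210,140]+.5)*8-.5))
for x,col in ((25,(0,0,255)),(-20,(0,255,255)),(-55,(0,255,0))):
    pts=[P(x,y,z) for y,z in ((-13.5,-10),(13.5,-10),(13.5,10),(-13.5,10))]
    cv2.polylines(im,[np.array(pts)],True,col,1)
cv2.imwrite('pics/s10.png',im[:600])
```

```text
t 8.15 pos [ 562.9 -221.5   84.7] R [[-0.005, -0.265, -0.964], [0.002, -0.964, 0.265], [-1.0, -0.001, 0.006]] F [-0.03  0.27 -0.8 ] w 0.8
```

View pics/s10.png

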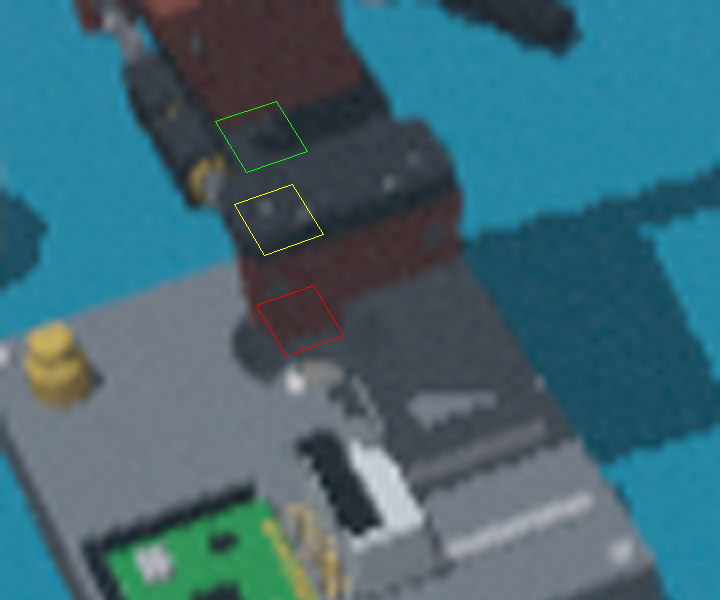

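Run:
```python
from h import *
im=ctrl.get_image('scene')[155:190,230:275,::-1]
cv2.imwrite('pics/s11.png',cv2.resize(np.clip(im.astype(float)*1.8,0,255).astype(np.uint8),None,fx=16,fy=16,interpolation=cv2.INTER_CUBIC))
```

```text
(no output)
```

View pics/s11.png

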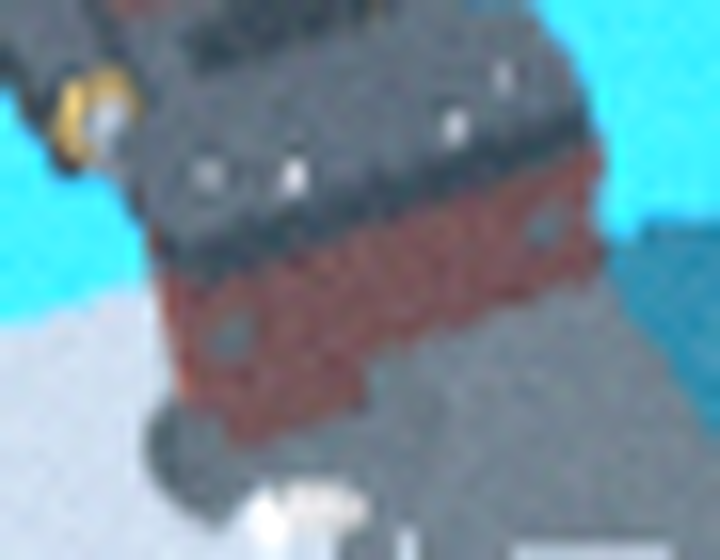

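The finger steps from a narrow nose to a wider plate. I'll measure that step by casting rays onto the finger's outer plane (tool y = -13.5), because the plate may not fit the well.

Run:
```python
from h import *
o,R=st(); cs=ctrl.get_calibration('scene'); p=o['ee_pos']
for u,v in [(190,395),(235,440),(300,425),(370,400),(370,365),(480,320),(600,280),(600,150),(160,260),(180,270)]:
    uv=((u+.5)/16-.5+230,(v+.5)/16-.5+155)
    oo,d=ray(cs,uv); oo=R.T@(oo-p); d=R.T@d
    s=(-13.5-oo[1])/d[1]; print((u,v),(oo+s*d).round(1))
```

```text
t 8.25 pos [ 563.3 -221.6   85.3] R [[-0.004, -0.265, -0.964], [0.002, -0.964, 0.265], [-1.0, -0.0, 0.005]] F [ 0.25 -0.16 -0.11] w 0.2
(190, 395) [  4.3 -13.5 -16.9]
(235, 440) [ 17.1 -13.5 -11.3]
(300, 425) [ 19.  -13.5  -0.4]
(370, 400) [ 19.  -13.5  11.8]
(370, 365) [ 11.6 -13.5  12.9]
(480, 320) [ 10.5 -13.5  32.3]
(600, 280) [ 11.2 -13.5  53.4]
(600, 150) [-16.1 -13.5  56.7]
(160, 260) [-25.3 -13.5 -16.9]
(180, 270) [-21.9 -13.5 -14.1]
```

The ray result is ambiguous. The wide red plate could instead be the linkage out at tool y ≈ -50, about 60 mm above the tip, where it would be symmetric in z. To settle this, and to keep the body clear of the carriage, I'll rise and turn the jaw axis along the jig's x.

Run:
```python
from h import *
print(ctrl.get_obs()['qpos'].round(3))
```

```text
[-0.394  0.615  1.757 -0.     0.774  1.445]
```

Request:
arm_command:
  deltas:
    - [-0.02,0,0,0]
    - [-0.025,0,0,0]
    - [0,0,0,0.14]
    - [0,0,0,0]

```text
t: 8.65
ee_pos: [563.8, -221.7, 132.7]
orientation: [-1.991, 0.415, 1.999]
ft_force: [-0.4, -0.5, 0.2]
width: 0.5
```

Run:
```python
from h import *
print(ctrl.get_obs()['qpos'].round(3))
delta(jig(-20,-50,85))
```

```text
[-0.394  0.545  1.742 -0.     0.859  1.588]
t 8.65 pos [ 563.8 -221.7  132.7] R [[-0.004, -0.4, -0.917], [0.001, -0.917, 0.4], [-1.0, 0.0, 0.004]] F [-0.37 -0.5   0.18] w 0.5
delta [ 0.0477 -0.0002  0.0011]
ty heading -1.982
tz heading 2.73
```

Request:
arm_command:
  deltas:
    - [0,0,0,-0.14]
    - [0,0,0,-0.14]
    - [0,0,0,-0.14]
    - [0,0,0,-0.14]
    - [0,0,0,-0.14]
    - [0,0,0,-0.14]
    - [0,0,0,-0.14]
    - [0,0,0,-0.14]
    - [0,0,0,-0.14]
    - [0,0,0,-0.14]

```text
t: 9.65
ee_pos: [563.7, -221.5, 132.4]
orientation: [1.558, 0.94, -1.561]
ft_force: [0.7, 0.9, -0.5]
width: 0.7
```

Request:
arm_command:
  deltas:
    - [0,0,0,-0.14]
    - [0,0,0,-0.14]
    - [0,0,0,0]
    - [0,0,0,0]

```text
t: 10.05
ee_pos: [563.4, -221.3, 131.7]
orientation: [1.343, 1.12, -1.346]
ft_force: [0.5, -0.4, 0.1]
width: 0.3
```

Run:
```python
from h import *
delta(jig(-20,-50,85))
o,R=st(); cs=ctrl.get_calibration('scene'); p=o['ee_pos']
cv2.imwrite('pics/w12.png',ctrl.get_image('wrist')[:,:,::-1])
im=cv2.resize(ctrl.get_image('scene')[120:220,200:300,::-1],None,fx=6,fy=6,interpolation=cv2.INTER_CUBIC)
im=np.clip(im.astype(float)*1.6,0,255).astype(np.uint8)
def P(x,y,z): 
    q=proj(cs,p+R@np.array([x,y,z]))[0]; return tuple(int(a) for a in ((q-[200,120]+.5)*6-.5))
for x,hy,hz,col in ((25,13.5,10,(0,0,255)),(-20,13.5,10,(0,255,255)),(-55,89,37.5,(0,255,0))):
    cv2.polylines(im,[np.array([P(x,a*hy,b*hz) for a,b in ((-1,-1),(1,-1),(1,1),(-1,1))])],True,col,1)
cv2.imwrite('pics/s12.png',im)
```

```text
t 10.05 pos [ 563.4 -221.3  131.7] R [[-0.004, 0.983, -0.183], [0.001, -0.183, -0.983], [-1.0, -0.004, -0.001]] F [ 0.5  -0.36  0.06] w 0.3
delta [ 0.0467 -0.0006 -0.0001]
ty heading -0.184
tz heading -1.755
t 10.05 pos [ 563.4 -221.3  131.7] R [[-0.004, 0.983, -0.183], [0.001, -0.183, -0.983], [-1.0, -0.004, -0.001]] F [ 0.5  -0.36  0.06] w 0.3
```

View pics/s12.png

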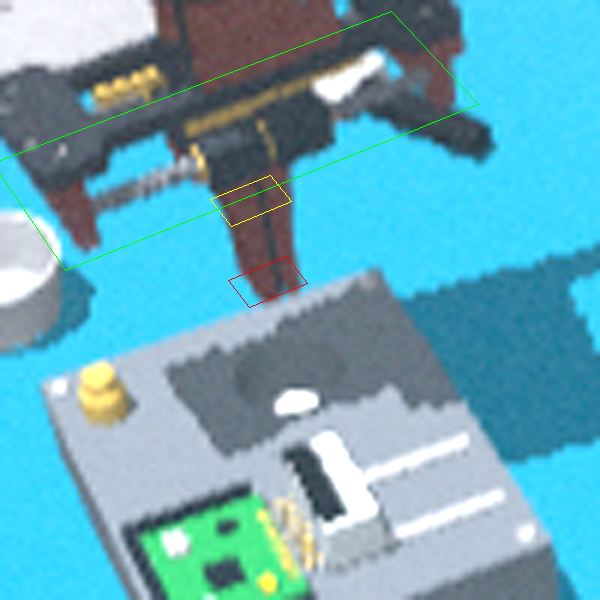

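View pics/w12.png

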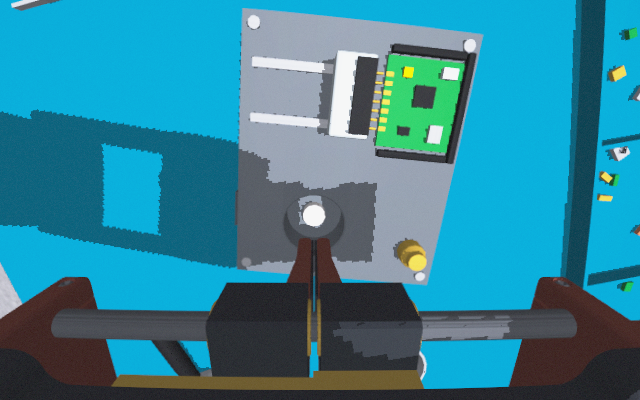

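That settles it. The fingers are slim (about 27x20 mm) and the wide plates are body brackets well above the tips, clear of the brass cap (the body ends about 50 mm above the deck when pressing). The key at (314,215) lines up with the fingers. I'll descend.

Request:
arm_command:
  deltas:
    - [0.02,0,0,0]
    - [0.02,0,0,0]
    - [0,0,0,0]
    - [0,0,0,0]

```text
t: 10.55
ee_pos: [564.3, -221.7, 91.9]
orientation: [1.347, 1.115, -1.349]
ft_force: [-0.3, -0.0, 0.5]
width: 0.5
```

Run:
```python
from h import *
delta(jig(-20,-50,60))
```

```text
t 10.55 pos [ 564.3 -221.7   91.9] R [[-0.002, 0.982, -0.189], [0.001, -0.189, -0.982], [-1.0, -0.002, -0.0]] F [-0.29 -0.02  0.5 ] w 0.5
delta [ 0.0319 -0.0016 -0.0003]
ty heading -0.19
tz heading -1.761
```

Request:
arm_command:
  deltas:
    - [0.005,-0.0016,0,0]
    - [0.008,0,0,0]
    - [0.008,0,0,0]
    - [0.005,0,0,0]
    - [0,0,0,0]

```text
t: 11.05
ee_pos: [563.7, -221.8, 66.1]
orientation: [1.349, 1.111, -1.348]
ft_force: [-0.2, -0.3, -1.4]
width: 0.3
```

Run:
```python
from h import *
delta(jig(-20,-50,57))
cv2.imwrite('pics/w13.png',ctrl.get_image('wrist')[:,:,::-1])
```

```text
t 11.05 pos [ 563.7 -221.8   66.1] R [[0.001, 0.982, -0.19], [-0.001, -0.19, -0.982], [-1.0, 0.001, 0.0]] F [-0.25 -0.25 -1.42] w 0.3
delta [ 0.0091 -0.0012 -0.0006]
ty heading -0.191
tz heading -1.762
```

View pics/w13.png

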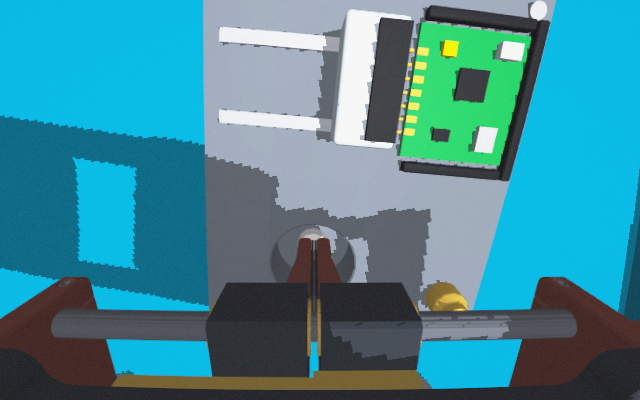

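The tip is inside the well, centred over the key and about 9 mm above it, with no contact force. I'll press in small steps.

Request:
arm_command:
  deltas:
    - [0.004,-0.001,0,0]
    - [0.003,0,0,0]
    - [0.002,0,0,0]

```text
t: 11.4
ee_pos: [563.2, -221.8, 57.3]
orientation: [1.349, 1.11, -1.347]
ft_force: [0.2, -0.3, 1.0]
width: 0.6
```

Request:
arm_command:
  deltas:
    - [0.002,0,0,0]
    - [0.002,0,0,0]

```text
t: 11.6
ee_pos: [563.3, -221.8, 53.4]
orientation: [1.349, 1.11, -1.347]
ft_force: [-0.6, 0.9, 4.1]
width: 0.6
```

Request:
arm_command:
  deltas:
    - [0.002,0,0,0]

```text
t: 11.7
ee_pos: [563.3, -221.9, 51.9]
orientation: [1.349, 1.11, -1.347]
ft_force: [-6.1, 2.8, 25.7]
width: 0.5
```

It bottomed at TCP z ≈ 51.9, about 5 mm below first contact. The force is higher than needed, so I'll ease it.

Request:
arm_command:
  deltas:
    - [0,0,0,0]

```text
t: 11.8
ee_pos: [563.3, -221.9, 52.5]
orientation: [1.349, 1.11, -1.347]
ft_force: [-1.9, 0.7, 5.1]
width: 0.4
```

Request:
arm_command:
  deltas:
    - [0.0005,0,0,0]

```text
t: 11.9
ee_pos: [563.3, -221.9, 52.4]
orientation: [1.349, 1.11, -1.347]
ft_force: [-1.4, 0.6, 4.6]
width: 0.3
```

Request:
arm_command:
  deltas:
    - [0.001,0,0,0]

```text
t: 12.0
ee_pos: [563.3, -221.9, 52.2]
orientation: [1.349, 1.11, -1.347]
ft_force: [-4.6, 1.7, 15.4]
width: 0.6
```

Request:
arm_command:
  deltas:
    - [0.001,0,0,0]

```text
t: 12.1
ee_pos: [563.3, -221.8, 52.1]
orientation: [1.349, 1.11, -1.347]
ft_force: [-4.9, 2.0, 14.5]
width: 0.0
```

Run:
```python
from h import *
for i in range(3):
    o,R=st(); im=ctrl.get_image('wrist')
cv2.imwrite('pics/w14.png',im[:,:,::-1])
```

```text
t 12.1 pos [ 563.3 -221.8   52.1] R [[0.002, 0.982, -0.19], [-0.001, -0.19, -0.982], [-1.0, 0.002, 0.001]] F [-4.89  1.99 14.47] w 0.0
t 12.15 pos [ 563.3 -221.9   52.2] R [[0.002, 0.982, -0.19], [-0.001, -0.19, -0.982], [-1.0, 0.003, 0.001]] F [-4.19  1.95 14.02] w 0.7
t 12.2 pos [ 563.3 -221.9   52.2] R [[0.002, 0.982, -0.19], [-0.001, -0.19, -0.982], [-1.0, 0.003, 0.001]] F [-3.62  1.19 12.63] w 0.3
```

View pics/w14.png

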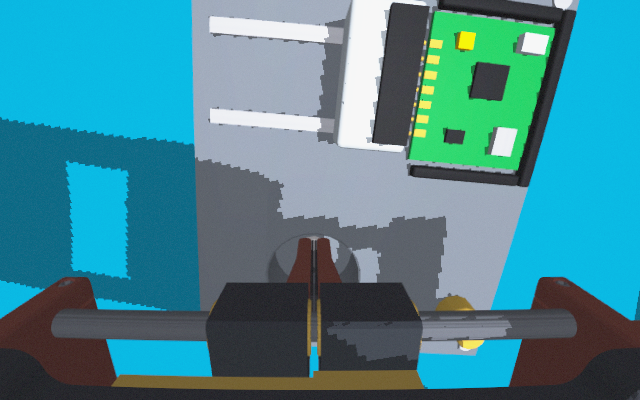

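Run:
```python
from h import *
for i in range(14):
    im=ctrl.get_image('scene')
    if i%3==0: st()
cv2.imwrite('pics/s15.png',cv2.resize(im[140:260,180:320,::-1],None,fx=5,fy=5,interpolation=cv2.INTER_CUBIC))
```

```text
t 12.3 pos [ 563.3 -221.9   52.2] R [[0.002, 0.982, -0.19], [-0.001, -0.19, -0.982], [-1.0, 0.003, 0.001]] F [-4.06  1.53 13.22] w 0.6
t 12.45 pos [ 563.3 -221.9   52.2] R [[0.002, 0.982, -0.19], [-0.001, -0.19, -0.982], [-1.0, 0.003, 0.001]] F [-4.52  1.49 13.  ] w 0.1
t 12.6 pos [ 563.3 -221.9   52.2] R [[0.002, 0.982, -0.19], [-0.001, -0.19, -0.982], [-1.0, 0.003, 0.001]] F [-5.11  1.91 12.16] w 0.4
t 12.75 pos [ 563.3 -221.9   52.2] R [[0.002, 0.982, -0.19], [-0.001, -0.19, -0.982], [-1.0, 0.003, 0.001]] F [-4.68  1.77 13.65] w 0.5
t 12.9 pos [ 563.3 -221.9   52.2] R [[0.002, 0.982, -0.19], [-0.001, -0.19, -0.982], [-1.0, 0.003, 0.001]] F [-4.59  2.17 13.07] w 0.7
```

View pics/s15.png

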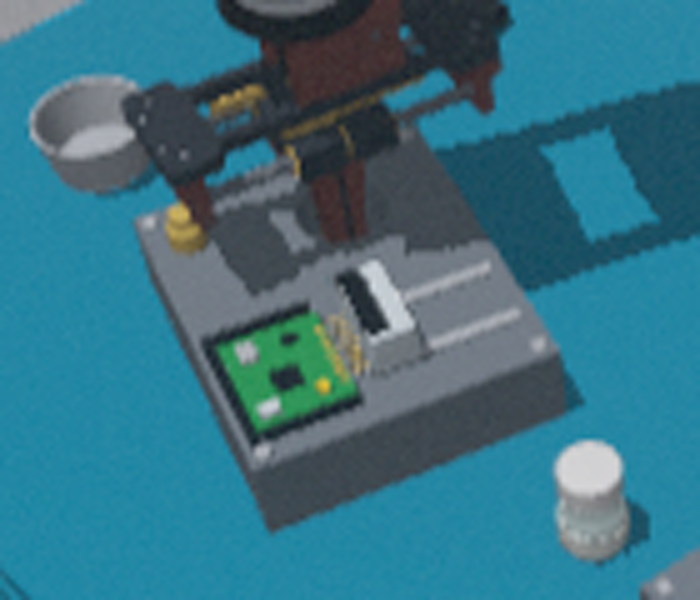

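The hold is steady at 13 N with the TCP at z 52.2, so the tip is 27 mm below the deck, which is the key's fully-down level. The cap and board are where they were. Handing in.

Run:
```python
from h import *
st(); print(ctrl.close_job())
```

```text
t 12.95 pos [ 563.3 -221.9   52.2] R [[0.002, 0.982, -0.19], [-0.001, -0.19, -0.982], [-1.0, 0.003, 0.001]] F [-4.83  2.33 12.53] w 0.5
the job is handed in; nothing more can be done
None
```

I pushed the loaded jig's carriage home with the closed fingertips, then pressed the key in the well and handed the job in at 12.95 s while still holding it down. `close_job` reports no verdict, so these are my own checks.

- **Carriage:** It stopped twice at the same place, at 8–12 N sideways against about 2 N of friction. It travelled about 35 mm, and the top, wrist and scene views show the pins at the board's edge. The wrist view alone left a 2–3 mm gap, which closes only if the pins sit about 15 mm above the deck; I did not measure their height.
- **Key:** The spring force rose from first contact near 57 mm TCP height. It then stopped hard at about 52 mm, the expected 5 mm of travel. It was held steady there at about 13 N, against the 4.9 N needed at the bottom.
- **Force:** The first bottoming peaked at about 26 N, more than needed, and I eased it straight away. A sideways force of about 5 N remains at the tip, which I take to be friction.
- **Surroundings:** In the last views the board, brass cap, jar and cup look undisturbed. I did not touch the empty jig.

My first look at the gripper from the side suggested it might not fit the well. I raised it, turned it a quarter turn and looked again, and the wide parts turned out to be well above the fingertips.

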